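# Unlatch the battery pack of the stirrer and stand it in the charging dock

### The arm

A 7-joint arm with a two-finger parallel gripper is mounted at the origin on the work surface. World frame = base frame: x ahead of the robot, y to its left, z up, the work surface at z = 0. Lengths are in m, angles in rad, forces in N, time in s.
With the tool pointing down it reaches from about 0.4 to 0.9 m from the base axis. Payload 5.5 kg.
Tool frame: the origin (TCP) lies at the very end of the fingers, on their centre line; the grasp point (between the pads) lies 19 mm behind it; x points along the fingers, z is the direction in which the jaws open and shut, and the axes are right-handed (so a half turn about x gives the same grasp; the last joint's range is limited). The gripper opens to 92 mm and grips with 3 to 60 N. Pads are 19 mm wide; open, the fingers measure 130 mm over their backs; the gripper's body (75 mm by 190 mm) begins 47 mm behind the grasp point.
Start: joints at [1.557, 0.501, -0.427, 1.55, 0.221, 1.138, -0.21], TCP at [0.178, -0.625, 0.227] pointing down, gripper open.
Joint ranges: [-2.88, 2.88], [-0.31, 2.03], [-1.54, 1.56], [0.2, 2.42], [-1.41, 4.55], [0.19, 2.02], [-2.57, 2.57]. Speed limits (rad/s): [2.57, 2.57, 3.14, 3.14, 3.14, 3.14, 3.14].

### API

Orientations are given as [roll, pitch, yaw] about the fixed x, y, z axes, in that order (R = Rz(yaw) Ry(pitch) Rx(roll)).
In Python, from workcell import sense, grab_frame, camera_info, job_done gives the robot as it stands.
- The arm moves only by the shell command python3 -m crank 'ROWS'. ROWS is JSON, a list that holds one entry, the list of rows, each a list of 7 numbers: the shift along the world's x, y, z in m, then the turn, a rotation vector about the world's x, y, z in degrees, then the finger opening in m, from 0 to 0.0918. A call has 1 to 10 rows; each row shifts and turns the pose as measured when the row begins; what a row does not reach is not made up. A row lasts 1/12 s, in which the tool goes at most 41.7 mm and 7.16 degrees, less where a joint would pass 70% of its speed; a pose out of reach is approached as far as the arm can. A call is refused whole if a number of a shift passes 0.0417 or a number of a turn 7.16, either way. A call with a gripper value outside its range is refused whole. The fingers move at their own pace and stop on an object; the grip force is fixed at half the most. Time passes only in rows, so rows that do not move let the fingers close. It gives the time, the measured TCP pose, the force and the opening at its end, in the units of the state.
- sense(): the state, without advancing time (a new reading comes with each control period).
- grab_frame(name): name is "side" or "top"; returns the picture (384x512x3 uint8, red, green, blue); there is no depth.
- camera_info(name): a dict with "mtx" (3x3 intrinsics, pixels), "view" (4x4, takes a point from world to camera coordinates). Camera axes: x right, y down, z forward; pixel columns grow to the right and rows downward; lengths in m; the calibration is good to about 2 mm. A picture is of the moment at which its call begins. camera_info takes no time and is no camera call.
- job_done(): hands the job in, once; it reports no verdict.
The state is a dict: "time_s": time; "joint_pos": joint angles; "dq": joint speeds; "joint_torque": joint torques, N m; "eef_pos": TCP position; "tcp_rot": TCP orientation; "contact_force": force on the tool from outside, world axes, zero at the start; "moment": the same for the moment, N m; "gripper_width": opening from 0.0 (shut) to 1.0 (fully open).
Only numpy, scipy, OpenCV 4.12 (cv2) and the standard library are available. Lean on these libraries where they do the work, as an engineer would, in place of code of your own. Each camera call takes 0.05 s, during which the arm holds its last target. There are 200 camera calls.

### The job

Take the battery pack out of the sloping front of the stirrer: squeeze its sprung tab in against the pack to unlatch it and, keeping it squeezed, draw the pack straight out of its slanted bay. Then stand the pack upright on its foot in the recess of the low charging dock beside the stirrer, setting it down rather than dropping it, and let go. Leave the tube rack, the tip box and the bottle where they are.

Things in the scene. Friction and masses are not known exactly. Their poses are not given: they have to be found in the camera images.
- console: Stirrer: fixed white wedge case, x -100 to 160 mm, y -110 to 110, origin on the bench, low front at -x. The deck rises at 30 deg towards +x, from 60 mm high (x = -100) to 152 mm (x = 60), then a level top, up to 157 mm. The battery bay is a shaft square to the deck: its way out is (-0.5, 0, 0.866) in this frame. The deck is clear 80 mm to either side (y) of the mouth and 40 mm along the slope.
- bay_mouth (a point): Centre of the bay's mouth in the plane of the deck, at (-20, 0, 106) mm of the console. The mouth is 64 mm (up the slope) by 50 mm (y): 2 and 3 mm of play on each side of the pack. The bay is 68 mm deep.
- bay_seat (a point): Centre of the bay's floor, 68 mm below the mouth along the slanted bay: where the pack's origin is when it is home.
- pack: Battery pack, dark grey, 0.2 to 0.45 kg, loose, latched in the bay at the start. Origin: centre of its foot; z along its 118 mm length; lower part 60 (x) by 44 (y) mm. Home in the bay its z is the bay's way out (it may lean 2 deg off), its x points up the slope, and z = 68 to 118 mm stands out of the deck as the grip, 60 mm wide in x: a fixed ribbed face at y = -18 mm, the sprung tab on the +y side.
- grip (a point): Middle of the pack's grip: on the pack's axis, 97 mm above its foot (29 mm out of the deck when home). It is midway between the fixed face and the tab's face once the tab is fully in.
- tab (a joint): Tab travel (m) along the pack's -y: 0 = out (latched), 0.009 = fully in. Thumb block 48 mm wide, at z = 73 to 118 mm of the pack; outer face at y = 27 mm out, 18 mm in: the grip is 45 mm across, 36 squeezed. Spring 3 N out, 6.5 N in. Its hook under the deck holds the pack (2 mm play) unless it is in by 5 to 8 mm; press fully. A 20 to 30 N squeeze of tab and fixed face unlatches and holds the pack.
- tab_face (a point): Centre of the tab's outer face, 97 mm above the pack's foot; moves with the tab.
- dock: Charging dock: low grey tray fixed to the bench, left or right of the stirrer. Origin: on the bench under the centre of its recess. Recess 106 (x) by 92 (y) mm, level floor 10 mm above the bench, rim 12 mm wide with its top 24 mm above the bench; behind it (x = 65 to 100 mm) a block 34 mm high. The pack fits at any yaw.
- tube_rack: Bystander: white rack of capped tubes, 90 x 220 mm, 99 mm high, loose. Origin: centre of its underside.
- tip_box: Bystander: closed pipette-tip box, 124 x 88 mm, 75 mm high, loose. Origin: centre of its underside.
- reagent_bottle: Bystander: bottle with screw cap, 72 mm across, 145 mm high, loose. Origin: centre of its underside.

How it is judged:
On the way, in this order (a step that is already met when the one before it is completed fails the run):
1. the tab is pressed in by more than 5 mm while the pack is still home in its bay (within 8 mm) (value of joint tab above 0.005 m and distance between pack and bay_seat below 0.008 m), for 0.05 s.
2. the pack is clear of the bay: its foot more than 80 mm from the bay's floor (distance between pack and bay_seat above 0.08 m), for 0.1 s.
At the end, for the whole second after the job is handed in: The pack stands upright (within 0.1 rad) with its foot on the floor of the dock's recess (foot's centre within 40 mm of the dock's origin sideways and 6 to 14 mm above the bench), at rest and let go, the tab sprung out again (under 3 mm) (horizontal distance between pack and dock below 0.04 m and z of pack in the frame of dock between 0.006 and 0.014 m and angle between pack's own z axis and vertical below 0.1 rad and linear speed of pack below 0.02 m/s and value of joint tab below 0.003 m); the robot touches nothing.
It fails at once if the pack falls freely over the dock with its foot more than 20 mm above the recess floor (contact force between anything else and pack below 0.02 N and horizontal distance between pack and dock below 0.1 m and z of pack in the frame of dock above 0.03 m).
It fails at once if the tube rack is moved more than 30 mm (distance of tube_rack from where it was at the start of the episode above 0.03 m).
It fails at once if the tip box is moved more than 30 mm (distance of tip_box from where it was at the start of the episode above 0.03 m).
It fails at once if the reagent bottle is moved more than 30 mm (distance of reagent_bottle from where it was at the start of the episode above 0.03 m).
It also fails if it takes over 43 s, if anything falls off the work surface, if the arm or the gripper's body presses on something with over 40 N, if the wrist force passes 120 N, or if a joint passes its speed limit or range.

## Working session

There is one attempt and no reset: what is moved stays moved. The work goes in short steps, Python scripts to look and compute and a shell command to move; the robot and the scene stay as the last step left them, time stands still between calls to the robot, and variables do not carry over. Pictures are saved under pics/ and viewed, on a budget of 10 in all, crops included, one or two more only if the job needs it, and the job is handed in when it is done.

```bash
mkdir -p pics
python3 - <<'E'
from workcell import *
import cv2, numpy as np
s=sense(); print({k:np.round(s[k],3).tolist() for k in s})
for n in("side","top"):
    f=grab_frame(n); i=camera_info(n); print(n,np.array(i["mtx"]).round(1).tolist(),np.array(i["view"]).round(4).tolist())
    cv2.imwrite(f"pics/{n}0.png",cv2.resize(f[:,:,::-1],(800,600),interpolation=cv2.INTER_CUBIC))
E
```

```text
{'time_s': 0.0, 'joint_pos': [1.557, 0.502, -0.427, 1.551, 0.221, 1.138, -0.21], 'dq': [0.0, 0.001, 0.0, -0.0, -0.001, 0.001, 0.0], 'joint_torque': [0.001, -56.66, -5.816, -27.912, -0.069, 0.031, 0.0], 'eef_pos': [0.177, -0.625, 0.226], 'tcp_rot': [3.121, 1.569, 1.827], 'contact_force': [-0.136, -0.498, -0.304], 'moment': [-0.002, -0.051, 0.001], 'gripper_width': 0.998}
side [[379.2, 0.0, 257.4], [0.0, 379.2, 189.7], [0.0, 0.0, 1.0]] [[-0.9968, -0.0796, 0.0123, 0.6406], [-0.067, 0.736, -0.6736, 0.1115], [0.0446, -0.6723, -0.739, 1.5326], [0.0, 0.0, 0.0, 1.0]]
top [[393.8, 0.0, 257.1], [0.0, 393.8, 189.6], [0.0, 0.0, 1.0]] [[-0.0001, -0.9997, 0.0227, -0.0177], [-0.9931, -0.0025, -0.1176, 0.6287], [0.1176, -0.0226, -0.9928, 1.4268], [0.0, 0.0, 0.0, 1.0]]
```

View pics/top0.png

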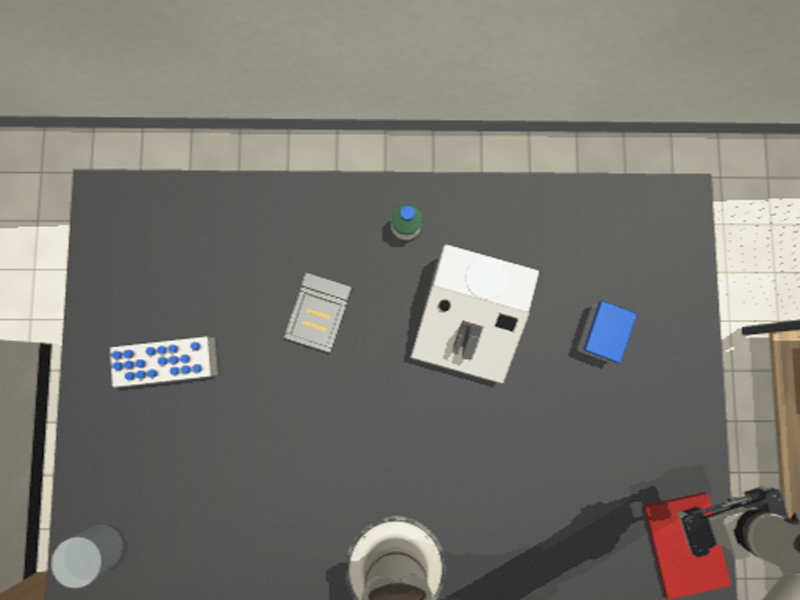

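View pics/side0.png

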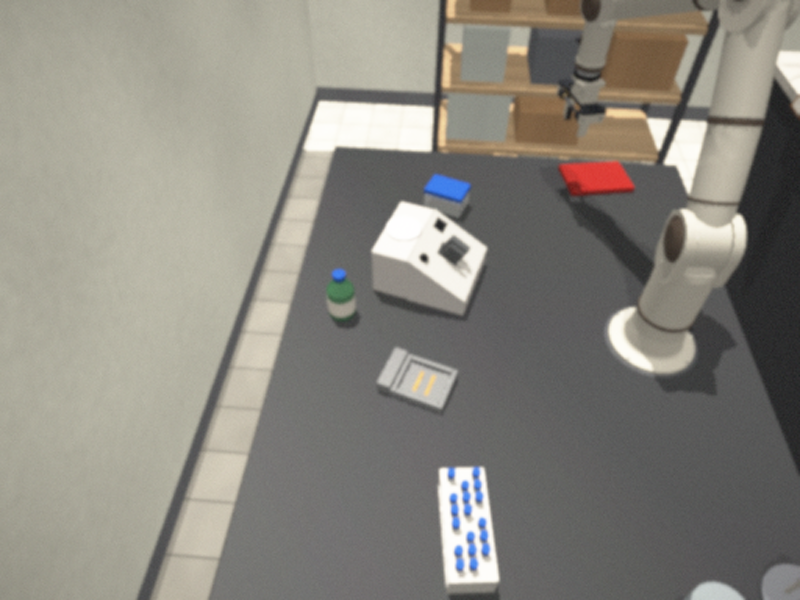

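The pictures show the console near (472,315) in the top view with the pack at about (465,340). The dock is on its left (robot +y side) at (318,315). The rack, bottle and tip box stand away from it. I'll enlarge both views.

```bash
cat > h.py <<'E'
from workcell import *
import cv2, numpy as np
def crop(n,f,x0,y0,w,h,k):
    c=cv2.resize(f[y0:y0+h,x0:x0+w,::-1],None,fx=k,fy=k,interpolation=cv2.INTER_CUBIC)
    for x in range((x0+9)//10*10,x0+w,10):
        cv2.putText(c,str(x),(int((x-x0+.5)*k),8),0,.3,(0,0,255)); cv2.line(c,(int((x-x0+.5)*k),9),(int((x-x0+.5)*k),14),(0,0,255))
    for y in range((y0+9)//10*10,y0+h,10):
        cv2.putText(c,str(y),(0,int((y-y0+.5)*k)+3),0,.3,(0,0,255)); cv2.line(c,(20,int((y-y0+.5)*k)),(26,int((y-y0+.5)*k)),(0,0,255))
    cv2.imwrite(n,c)
I={n:camera_info(n) for n in("side","top")}
def proj(n,P):
    P=np.atleast_2d(P); V=np.array(I[n]["view"]); c=P@V[:3,:3].T+V[:3,3]; q=c@np.array(I[n]["mtx"]).T
    return q[:,:2]/q[:,2:]
def back(n,uv,z):   # pixels -> world points at height z
    V=np.array(I[n]["view"]); d=np.linalg.inv(np.array(I[n]["mtx"]))@np.r_[uv,1]; d=V[:3,:3].T@d; o=-V[:3,:3].T@V[:3,3]
    return o+d*(z-o[2])/d[2]
E
python3 - <<'E'
from h import *
crop("pics/topc.png",grab_frame("top"),175,150,177,102,4.5)
crop("pics/sidec.png",grab_frame("side"),225,125,100,140,4.2)
E
```

```text
(no output)
```

View pics/topc.png

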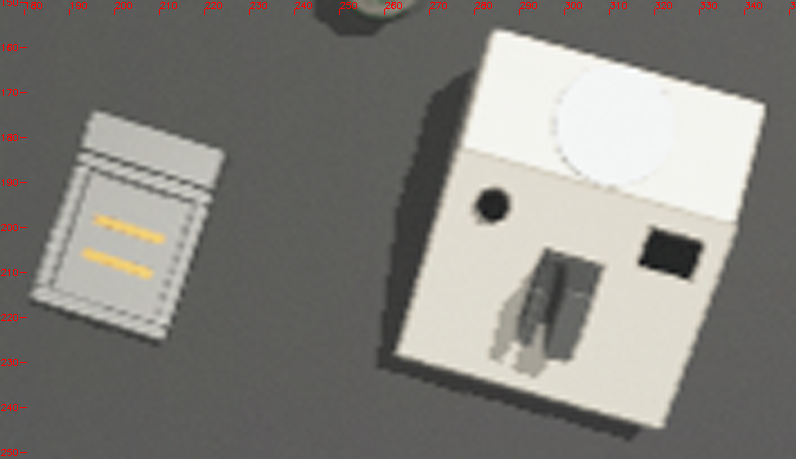

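View pics/sidec.png

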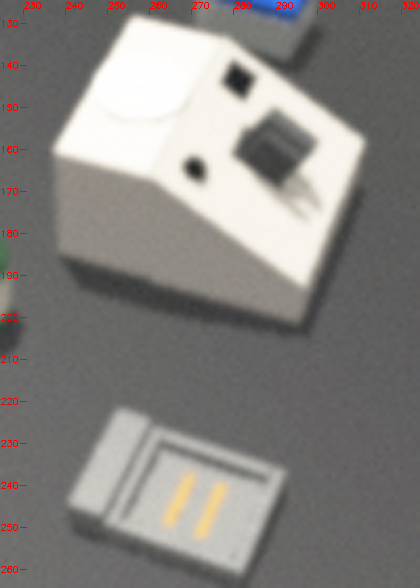

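```bash
cat > fit.py <<'E'
from h import *
from scipy.optimize import least_squares
from scipy.spatial.transform import Rotation as R
T=lambda p:((np.array(p)+.5)/4.5-.5+[175,150]); S=lambda p:((np.array(p)+.5)/4.2-.5+[225,125])
con=[("top",T(p),m) for p,m in [((493,30),(160,110,152)),((766,105),(160,-110,152)),((460,148),(60,110,152)),((737,222),(60,-110,152)),((396,355),(-100,110,60)),((663,429),(-100,-110,60))]]
con+=[("side",S(p),m) for p,m in [((136,15),(160,-110,152)),((55,152),(160,110,152)),((154,182),(60,110,152)),((228,38),(60,-110,152)),((305,288),(-100,110,60)),((366,140),(-100,-110,60)),((60,250),(160,110,0)),((300,325),(-100,110,0))]]
dk=[("top",T(p),m) for p,m in [((93,110),(100,58,34)),((224,152),(100,-58,34)),((32,297),(-65,58,24)),((163,340),(-65,-58,24))]]
dk+=[("side",S(p),m) for p,m in [((120,408),(100,-58,34)),((68,505),(100,58,34)),((287,470),(-65,-58,24)),((243,573),(-65,58,24))]]
def W(q,m): return R.from_euler('z',q[2]).apply(np.atleast_2d(m)/1000.)+[q[0],q[1],0]
def fit(o,x0):
    f=lambda q:np.concatenate([proj(n,W(q,m))[0]-uv for n,uv,m in o])
    r=least_squares(f,x0,loss='soft_l1'); return r.x,f(r.x).reshape(-1,2)
c,rc=fit(con,[.6,-.1,0]); d,rd=fit(dk,[.6,.2,0])
if __name__=="__main__":
    print("console",c.round(4),np.degrees(c[2])); print(rc.round(1).tolist())
    print("dock",d.round(4),np.degrees(d[2])); print(rd.round(1).tolist())
    a=np.array([-.5,0,.866]); u=np.array([.866,0,.5]); y=np.array([0,1,0])
    g=np.array([-20,0,106])+29*a
    print("grip",W(c,g).round(4),"axis",R.from_euler('z',c[2]).apply(a).round(4),"y",R.from_euler('z',c[2]).apply(y).round(4))
    t=np.array([-20,0,106])+50*a
    for n,k,o in(("top",4.5,[175,150]),("side",4.2,[225,125])):
        for nm,yy in (("fixed",-18),("tab",27)):
            print(n,nm,[((proj(n,W(c,t+s*30*u+yy*y))[0]-o+.5)*k-.5).round().tolist() for s in(-1,1)])
    Rc=R.from_euler('z',c[2]).as_matrix()
    for s in(1,-1):
        X=Rc@-a; Z=s*Rc@y; Rt=np.c_[X,np.cross(Z,X),Z]
        R0=R.from_euler('xyz',sense()["tcp_rot"]).as_matrix()
        print("tool rot",R.from_matrix(Rt).as_euler('xyz').round(3),"turn deg",np.degrees(R.from_matrix(Rt@R0.T).as_rotvec()).round(1))
E
python3 fit.py
```

```text
console [ 0.5498 -0.17   -0.2752] -15.769644754502476
[[-0.2, -0.6], [0.4, 0.0], [-0.5, 0.7], [-0.3, 1.7], [0.2, 0.2], [-0.6, 0.4], [-0.4, -0.3], [-0.2, -0.8], [-0.4, -1.7], [-0.7, -0.5], [0.3, -0.7], [-0.2, -0.1], [-0.5, 1.6], [0.2, 0.1]]
dock [ 0.5752  0.1903 -0.3099] -17.757630942168532
[[-0.4, -0.3], [0.1, -0.2], [-0.9, 0.4], [-0.2, 0.5], [-0.4, -0.6], [-0.2, -0.6], [0.1, -0.2], [0.2, -0.3]]
grip [[ 0.5166 -0.1606  0.1311]] axis [-0.4812  0.1359  0.866 ] y [0.2718 0.9624 0.    ]
top fixed [[572.0, 363.0], [595.0, 296.0]]
top tab [[515.0, 347.0], [537.0, 279.0]]
side fixed [[321.0, 137.0], [273.0, 101.0]]
side tab [[308.0, 166.0], [259.0, 130.0]]
tool rot [-1.571  1.047 -0.275] turn deg [-4.01e+01 -1.00e-01  1.44e+02]
tool rot [ 1.571  1.047 -0.275] turn deg [ -0.  -30.4 -30.9]
```

Both fits agree to about 1–2 px (the console's yaw is −15.8°, the dock's −17.8°). The predicted grip edges match the picture, so I'll start moving.

```bash
python3 -m crank '[[[0.02,0.034,0.003,0,-2.2,-2.2,0.0918],[0.02,0.034,0.003,0,-2.2,-2.2,0.0918],[0.02,0.034,0.003,0,-2.2,-2.2,0.0918],[0.02,0.034,0.003,0,-2.2,-2.2,0.0918],[0.02,0.034,0.003,0,-2.2,-2.2,0.0918],[0.02,0.034,0.003,0,-2.2,-2.2,0.0918],[0.02,0.034,0.003,0,-2.2,-2.2,0.0918],[0.02,0.034,0.003,0,-2.2,-2.2,0.0918],[0.02,0.034,0.003,0,-2.2,-2.2,0.0918],[0.02,0.034,0.003,0,-2.2,-2.2,0.0918]]]'
cat > go.py <<'E'
import sys; from h import *; from scipy.spatial.transform import Rotation as R
# go.py out_mm : remaining shift/turn to the grasp pose held out_mm up the bay axis
c=np.array([.5498,-.17,-.2752]); Rc=R.from_euler('z',c[2]).as_matrix(); a=Rc@[-.5,0,.866]
g=np.array([.5166,-.1606,.1311])-.019*a+float(sys.argv[1])/1000*a
Rt=R.from_euler('xyz',[np.pi/2,np.pi/3,c[2]]).as_matrix(); s=sense()
print("shift",(g-s["eef_pos"]).round(4),"turn",np.degrees(R.from_matrix(Rt@R.from_euler('xyz',s["tcp_rot"]).as_matrix().T).as_rotvec()).round(2))
print(np.round(s["joint_pos"],2),np.round(s["contact_force"],1),s["gripper_width"],s["time_s"])
E
python3 go.py 100
```

```text
time_s: 1.03
eef_pos: [0.3769, -0.2776, 0.2517]
tcp_rot: [1.518, 1.177, -0.199]
contact_force: [1.7, 0.5, 0.9]
gripper_width: 0.999
shift [ 0.1007  0.128  -0.0504] turn [-0.44 -7.52 -7.09]
[ 1.47 -0.09 -0.69  2.23 -0.43  0.68 -0.65] [1.7 0.5 0.9] 0.9990084322597306 1.0333
```

```bash
python3 -m crank '[[[0.02,0.025,0,0,-1.5,-1.4,0.0918],[0.02,0.025,-0.01,0,-1.5,-1.4,0.0918],[0.02,0.025,-0.01,0,-1.5,-1.4,0.0918],[0.02,0.025,-0.01,0,-1.5,-1.4,0.0918],[0.02,0.025,-0.02,0,-1.5,-1.4,0.0918],[0,0.002,0,0,0,0,0.0918]]]'
python3 go.py 100
python3 - <<'E'
from h import *
crop("pics/topd.png",grab_frame("top"),235,140,115,100,5)
E
```

```text
time_s: 1.53
eef_pos: [0.4636, -0.1576, 0.2111]
tcp_rot: [1.542, 1.071, -0.286]
contact_force: [-1.1, 0.6, 0.2]
gripper_width: 0.998
shift [ 0.014   0.008  -0.0098] turn [ 0.41 -1.53 -0.83]
[ 1.43 -0.06 -1.11  2.35 -0.22  0.32 -1.33] [-1.1  0.6  0.2] 0.9980211119160729 1.5333
```

View pics/topd.png

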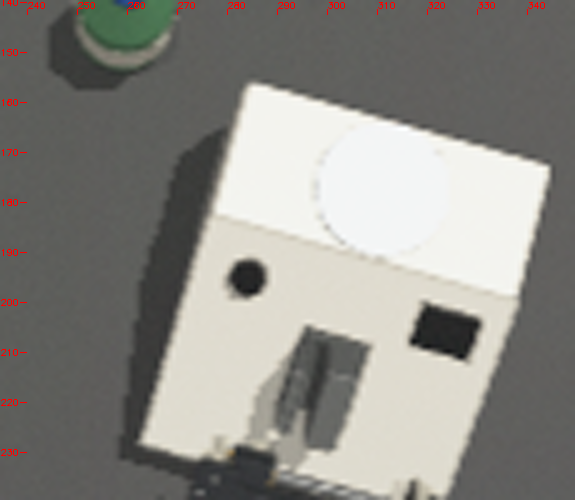

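The fingers come in at the bottom of the crop (left near (245,460), right near (413,485)) and straddle the grip's line at about (325,390). Joint 6 is near its limit, so I'll watch it during alignment and insertion.

```bash
python3 -m crank '[[[0.014,0.008,-0.01,0.4,-1.5,-0.8,0.0918],[0,0,0,0,0,0,0.0918]]]'; python3 go.py 70; python3 -m crank '[[[0.014,0.0,-0.02,0,0,0,0.0918],[0,0,0,0,0,0,0.0918]]]'; python3 go.py 40
```

```text
time_s: 1.75
eef_pos: [0.4697, -0.1576, 0.2052]
tcp_rot: [1.546, 1.062, -0.295]
contact_force: [-0.8, -0.8, -0.2]
gripper_width: 0.999
shift [ 0.0224  0.0039 -0.0299] turn [ 0.44 -1.   -0.09]
[ 1.46 -0.02 -1.17  2.36 -0.06  0.29 -1.5 ] [-0.8 -0.8 -0.2] 0.9988588169432614 1.75
time_s: 1.92
eef_pos: [0.4707, -0.1618, 0.1991]
tcp_rot: [1.536, 1.069, -0.308]
contact_force: [-0.1, -0.3, 0.5]
gripper_width: 1.0
shift [ 0.0358  0.0041 -0.0498] turn [ 0.6  -1.46  0.14]
[ 1.42  0.02 -1.14  2.35  0.11  0.28 -1.65] [-0.1 -0.3  0.5] 1.0003448484893376 1.9167
```

Motion is stalling: joint 6 is near 0.28 (a wrist singularity), and joints 5 and 7 are spinning. I'll identify the arm's kinematics from the poses logged so far, so I can pick a workable configuration.

```bash
cat > kin.py <<'E'
from h import *; from scipy.spatial.transform import Rotation as R; from scipy.optimize import least_squares
import itertools, json, os
D=[([1.557,.502,-.427,1.551,.221,1.138,-.21],[.177,-.625,.226],[3.121,1.569,1.827]),
([1.47,-.09,-.69,2.23,-.43,.68,-.65],[.3769,-.2776,.2517],[1.518,1.177,-.199]),
([1.43,-.06,-1.11,2.35,-.22,.32,-1.33],[.4636,-.1576,.2111],[1.542,1.071,-.286]),
([1.46,-.02,-1.17,2.36,-.06,.29,-1.5],[.4697,-.1576,.2052],[1.546,1.062,-.295])]
s=sense(); D.append((list(s["joint_pos"]),list(s["eef_pos"]),list(s["tcp_rot"])))
def fk(q,P,sg):
    o1,d1,d3,a3,a4,d5,a6,d7,o7=P; r=lambda ax,t:R.from_euler(ax,t)
    A=r('z',sg[0]*q[0]+o1); p=np.array([0,0,d1]); 
    A=A*r('y',q[1])*r('z',sg[1]*q[2]); p=p+A.apply([a3,0,d3])
    A=A*r('y',q[3]); p=p+A.apply([a4,0,d5])
    A=A*r('z',sg[2]*q[4])*r('y',q[5]); p=p+A.apply([a6,0,d7])
    A=A*r('z',sg[3]*q[6]+o7)
    return p,A*R.from_matrix([[0,0,1],[0,1,0],[-1,0,0]]).inv()   # tool x = flange z
def res(P,sg):
    out=[]
    for q,p,e in D:
        pp,A=fk(q,P,sg); out+=list((pp-p)*2)+list((A*R.from_euler('xyz',e).inv()).as_rotvec())
    return np.array(out)
def best():
    b=None
    for sg in itertools.product((1,-1),repeat=4):
        for o1 in(0,3.14,1.57,-1.57):
            for o7 in(0,3.14,1.57,-1.57):
                f=least_squares(res,[o1,.3,.35,0.05,-.05,.35,.05,.25,o7],args=(sg,),max_nfev=40)
                if b is None or f.cost<b[0]: b=(f.cost,f.x,sg)
    return b
if __name__=="__main__":
    b=best(); print(b[0],b[1].round(3),b[2]); print(res(b[1],b[2]).reshape(-1,6).round(3)); json.dump([list(b[1]),b[2]],open("kin.json","w"))
E
python3 kin.py
```

```text
0.000642726958337301 [-0.031  0.288  0.515 -0.016 -0.016  0.45  -0.018  0.344 -0.028] (-1, -1, -1, -1)
[[ 0.     0.     0.001 -0.    -0.    -0.002]
 [-0.    -0.002 -0.003 -0.017 -0.003 -0.007]
 [ 0.008  0.006  0.003 -0.01  -0.002 -0.005]
 [-0.004  0.011 -0.004 -0.008  0.012 -0.003]
 [ 0.004  0.008  0.004 -0.013  0.004 -0.006]]
```

```bash
cat > ik.py <<'E'
from kin import *
P,sg=json.load(open("kin.json")); P=np.array(P)
lo=np.array([-2.88,-.31,-1.54,.2,-1.41,.19,-2.57]); hi=np.array([2.88,2.03,1.56,2.42,4.55,2.02,2.57])
c=np.array([.5498,-.17,-.2752]); Rc=R.from_euler('z',c[2]).as_matrix(); a=Rc@[-.5,0,.866]; G=np.array([.5166,-.1606,.1311])-.019*a
def tgt(out,flip): return G+out*a, R.from_euler('xyz',[np.pi/2*(-1 if flip else 1),np.pi/3,c[2]])
def ik(p,A,q0,w=1e-3):
    f=lambda q:np.r_[(fk(q,P,sg)[0]-p)*5,(fk(q,P,sg)[1]*A.inv()).as_rotvec(),w*(q-q0)]
    r=least_squares(f,np.clip(q0,lo+.01,hi-.01),bounds=(lo+.005,hi-.005)); return r.x,np.abs(f(r.x)[:6]).max()
if __name__=="__main__":
    q=np.array(sense()["joint_pos"])
    print("continue from here")
    for o in(.085,.07,.055,.04,.02,0):
        q,e=ik(*tgt(o,0),q,.02); print(o,q.round(2),round(e,3))
    rng=np.random.default_rng(0)
    for fl in(0,1):
        S=[]
        for _ in range(60):
            x,e=ik(*tgt(0,fl),rng.uniform(lo,hi))
            if e<3e-3:
                x2,e2=ik(*tgt(.1,fl),x,.01); m=min((x-lo).min(),(hi-x).min(),(x2-lo).min(),(hi-x2).min()); S.append((m if e2<.01 else -1,x,x2))
        S.sort(key=lambda t:-t[0]); print("flip",fl,len(S))
        for m,x,x2 in S[:6]: print(round(m,2),x.round(2),x2.round(2))
E
python3 ik.py
```

```text
continue from here
0.085 [ 1.28  0.09 -1.02  2.36  0.27  0.21 -1.82] 0.001
0.07 [ 1.16  0.14 -0.92  2.36  0.5   0.2  -2.03] 0.001
0.055 [ 1.14  0.2  -0.91  2.35  0.78  0.2  -2.3 ] 0.002
0.04 [ 1.09  0.25 -0.86  2.34  1.01  0.2  -2.51] 0.001
0.02 [ 0.99  0.3  -0.76  2.32  1.08  0.2  -2.56] 0.018
0 [ 0.9   0.34 -0.67  2.29  1.09  0.2  -2.56] 0.039
flip 0 0
flip 1 28
0.01 [ 0.94  0.35 -0.71  2.31  1.46  0.2   0.21] [ 1.06  0.01 -0.78  2.36 -0.04  0.25  1.61]
0.01 [ 0.94  0.35 -0.71  2.31  1.46  0.2   0.21] [ 1.06  0.01 -0.78  2.36 -0.04  0.25  1.61]
0.01 [ 0.94  0.35 -0.71  2.31  1.46  0.2   0.21] [ 1.06  0.01 -0.78  2.36 -0.04  0.25  1.61]
0.01 [ 0.94  0.35 -0.71  2.31  1.46  0.2   0.21] [ 1.06  0.01 -0.78  2.36 -0.04  0.25  1.61]
0.01 [ 0.94  0.35 -0.71  2.31  1.46  0.2   0.21] [ 1.06  0.01 -0.78  2.36 -0.04  0.25  1.61]
0.01 [ 0.94  0.35 -0.71  2.31  1.46  0.2   0.21] [ 1.06  0.01 -0.78  2.36 -0.04  0.25  1.61]
```

The straight-in tool is barely reachable. But rotating the tool about the jaw axis keeps the same flat-pad grasp, so I'll check less tilted tools, including the placing pose.

```bash
cat > plan.py <<'E'
from ik import *
q0=np.array(sense()["joint_pos"]); g=np.array([.5166,-.1606,.1311]); dock=np.array([.5752,.1903,0])
def pose(gp,pitch,yaw,fl):
    A=R.from_euler('xyz',[np.pi/2*(-1 if fl else 1),pitch,yaw]); return gp+.019*A.apply([1,0,0]),A
for fl in(0,1):
  for th in(25,20,15,10,0):
    t=np.radians(th); q=q0; print("flip",fl,"tilt",th)
    for nm,gp,pt,yw in (("pre",g+.08*a,np.pi/2-t,c[2]),("grasp",g,np.pi/2-t,c[2]),("out",g+.11*a,np.pi/2-t,c[2]),("up",dock+[0,0,.25],np.pi/2-t+np.pi/6,c[2]),("dock",dock+[0,0,.107],np.pi/2-t+np.pi/6,c[2])):
        for k in range(3): q,e=ik(*pose(gp,pt,yw,fl),q,.01)
        print("  ",nm,q.round(2),"err",round(e,3),"margin",round(min((q-lo).min(),(hi-q).min()),2))
E
python3 plan.py
```

```text
flip 0 tilt 25
   pre [ 1.22  0.14 -0.99  2.3   0.33  0.35 -1.87] err 0.0 margin 0.12
   grasp [ 0.73  0.32 -0.5   2.27  0.72  0.2  -2.23] err 0.0 margin 0.01
   out [ 0.77  0.01 -0.49  2.3  -0.03  0.4  -1.53] err 0.0 margin 0.12
   up [-0.    0.47 -0.46  1.6   0.16  1.19 -2.33] err 0.0 margin 0.24
   dock [-0.04  0.62 -0.41  1.73  0.23  0.92 -2.37] err 0.0 margin 0.2
flip 0 tilt 20
   pre [ 1.19  0.18 -0.99  2.23  0.33  0.48 -1.88] err 0.0 margin 0.19
   grasp [ 0.86  0.36 -0.67  2.21  0.66  0.36 -2.17] err 0.0 margin 0.17
   out [ 0.98  0.05 -0.72  2.23  0.04  0.53 -1.61] err 0.0 margin 0.19
   up [ 0.11  0.54 -0.62  1.54  0.2   1.29 -2.37] err 0.0 margin 0.2
   dock [ 0.08  0.69 -0.56  1.67  0.28  1.03 -2.41] err 0.0 margin 0.16
flip 0 tilt 15
   pre [ 1.15  0.23 -0.97  2.17  0.34  0.61 -1.89] err 0.0 margin 0.25
   grasp [ 0.9   0.41 -0.74  2.14  0.6   0.5  -2.11] err 0.0 margin 0.28
   out [ 1.08  0.11 -0.85  2.17  0.13  0.65 -1.69] err 0.0 margin 0.25
   up [ 0.17  0.62 -0.72  1.48  0.22  1.38 -2.4 ] err 0.0 margin 0.17
   dock [ 0.14  0.76 -0.66  1.6   0.31  1.13 -2.42] err 0.
[... 1921 characters left out ...]
83  0.98  0.79] err 0.0 margin 0.05
   grasp [ 1.21  0.74 -1.29  2.06  1.    0.91  0.69] err 0.0 margin 0.25
   out [ 1.47  0.52 -1.53  2.09  0.71  0.97  0.89] err 0.0 margin 0.01
   up [ 0.38  0.89 -1.24  1.41  0.53  1.58  0.47] err 0.0 margin 0.3
   dock [ 0.37  1.03 -1.14  1.53  0.65  1.37  0.44] err 0.0 margin 0.4
flip 1 tilt 0
   pre [-0.48  0.73  1.56  2.34 -1.4   1.31 -2.56] err 0.549 margin 0.01
   grasp [ 1.02  0.42 -0.54  2.33 -1.4   0.2  -2.56] err 0.579 margin 0.01
   out [-0.51  0.62  1.56  2.38 -1.4   1.22 -2.56] err 0.602 margin 0.01
   up [-0.74  1.09  1.55  2.09 -1.4   2.01 -2.56] err 0.989 margin 0.01
   dock [-0.77  1.31  1.55  2.05 -1.4   2.01 -2.56] err 0.949 margin 0.01
```

Tilt of about 5° from vertical gives good joint margins, and the placing pose is fine if I turn the yaw with the arm. I'll realign to that above the grip.

```bash
cat > go.py <<'E'
import sys; from h import *; from scipy.spatial.transform import Rotation as R
# go.py out_mm [tilt_deg]: remaining shift/turn to the grasp pose held out_mm up the bay axis
c=np.array([.5498,-.17,-.2752]); Rc=R.from_euler('z',c[2]).as_matrix(); a=Rc@[-.5,0,.866]
g=np.array([.5166,-.1606,.1311])+float(sys.argv[1])/1000*a
Rt=R.from_euler('xyz',[np.pi/2,np.pi/2-np.radians(5),c[2]]).as_matrix(); s=sense()
print("shift",(g+.019*Rt[:,0]-s["eef_pos"]).round(4),"turn",np.degrees(R.from_matrix(Rt@R.from_euler('xyz',s["tcp_rot"]).as_matrix().T).as_rotvec()).round(2))
Rm=R.from_euler('xyz',s["tcp_rot"]).as_matrix(); e=s["eef_pos"]-.019*Rm[:,0]-g
print("grasp pt err along u,y,axis mm",(1e3*np.array([e@(Rc@[.866,0,.5]),e@Rc[:,1],e@a])).round(1))
print(np.round(s["joint_pos"],2),np.round(s["contact_force"],1),round(s["gripper_width"],3),round(s["time_s"],2))
E
python3 go.py 85
```

```text
shift [ 0.0066  0.0123 -0.0133] turn [ 7.4  22.6  -0.08]
grasp pt err along u,y,axis mm [ -3.5 -13.4  14.8]
[ 1.42  0.02 -1.14  2.35  0.11  0.28 -1.65] [-0.1 -0.3  0.5] 1.0 1.92
```

```bash
python3 -m crank '[[[0.002,0.004,0,2,5,0,0.0918],[0.002,0.004,0,2,5,0,0.0918],[0.002,0.004,0,2,5,0,0.0918],[0.002,0.004,-0.003,2,5,0,0.0918],[0.001,0.002,-0.003,1,4,0,0.0918],[0,0,0,0,0,0,0.0918]]]'; python3 go.py 85
```

```text
time_s: 2.42
eef_pos: [0.4687, -0.1412, 0.1922]
tcp_rot: [2.908, 1.528, 1.068]
contact_force: [1.4, 0.3, 1.0]
gripper_width: 1.0
shift [ 0.0086 -0.0083 -0.0064] turn [-3.48 -3.63 -0.45]
grasp pt err along u,y,axis mm [-4.6  4.9 10.1]
[ 1.13  0.39 -1.03  1.97  0.36  0.97 -1.91] [1.4 0.3 1. ] 1.0 2.42
```

```bash
python3 -m crank '[[[0.0086,-0.0083,-0.006,-3.5,-3.6,-0.4,0.0918],[0,0,0,0,0,0,0.0918],[0,0,0,0,0,0,0.0918]]]'; python3 go.py 60
```

```text
time_s: 2.67
eef_pos: [0.4758, -0.1463, 0.1862]
tcp_rot: [1.744, 1.488, -0.093]
contact_force: [-0.3, 0.3, -0.0]
gripper_width: 0.997
shift [ 0.0135 -0.0066 -0.022 ] turn [-0.88 -0.11 -0.5 ]
grasp pt err along u,y,axis mm [-1.7  2.4 26.4]
[ 1.13  0.36 -1.03  2.02  0.39  0.88 -1.94] [-0.3  0.3 -0. ] 0.997 2.67
```

Run:
```python
from h import *
f=grab_frame("top"); g=grab_frame("side")
crop("pics/a.png",f,245,160,100,90,4); crop("pics/b.png",g,235,80,100,90,4)
cv2.imwrite("pics/e1.png",np.hstack([cv2.imread("pics/a.png"),cv2.imread("pics/b.png")]))
```

```text
(no output)
```

View pics/e1.png

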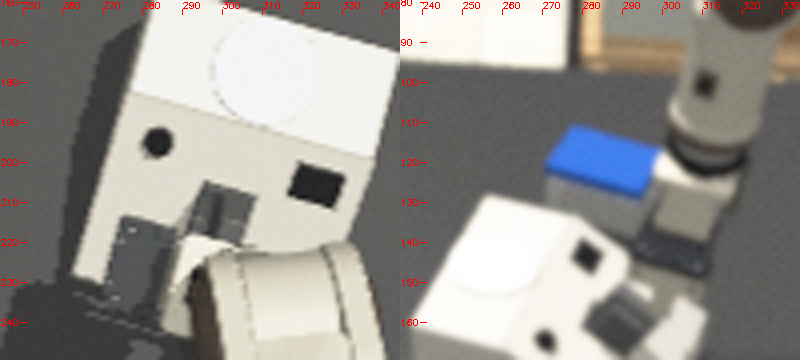

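The tool is over the grip (top view: pack at about (220,210) in the crop, gripper body alongside it; side view: tool above the grip at about (620,310)). Descending along the bay axis.

```bash
python3 -m crank '[[[0.0135,-0.0066,-0.022,-0.9,0,-0.5,0.0918],[0,0,0,0,0,0,0.0918],[0.007,-0.002,-0.0125,0,0,0,0.0918],[0.007,-0.002,-0.0125,0,0,0,0.0918],[0,0,0,0,0,0,0.0918]]]'; python3 go.py 2
```

```text
time_s: 3.18
eef_pos: [0.5012, -0.1591, 0.1415]
tcp_rot: [1.568, 1.488, -0.279]
contact_force: [-0.6, -1.1, -0.0]
gripper_width: 1.002
shift [ 0.016  -0.0017 -0.0276] turn [-0.06 -0.27  0.1 ]
grasp pt err along u,y,axis mm [ 0.2 -2.7 31.8]
[ 1.02  0.47 -0.93  2.    0.53  0.83 -2.05] [-0.6 -1.1 -0. ] 1.002 3.18
```

```bash
python3 -m crank '[[[0.008,-0.001,-0.014,0,0,0,0.0918],[0.008,-0.001,-0.0137,0,0,0,0.0918],[0,0,0,0,0,0,0.0918],[0,0,0,0,0,0,0.0918]]]'; python3 go.py 2
```

```text
time_s: 3.52
eef_pos: [0.5157, -0.161, 0.117]
tcp_rot: [1.597, 1.491, -0.25]
contact_force: [0.8, 0.6, 0.1]
gripper_width: 0.998
shift [ 0.0015  0.0003 -0.0031] turn [-0.23 -0.38  0.05]
grasp pt err along u,y,axis mm [ 0.5 -0.7  3.3]
[ 0.96  0.53 -0.89  1.98  0.58  0.81 -2.09] [0.8 0.6 0.1] 0.998 3.52
```

```bash
python3 -m crank '[[[0.001,0,-0.002,0,0,0,0.0918],[0,0,0,0,0,0,0.05],[0,0,0,0,0,0,0.05],[0,0,0,0,0,0,0.05],[0,0,0,0,0,0,0.02],[0,0,0,0,0,0,0.02],[0,0,0,0,0,0,0.02],[0,0,0,0,0,0,0.02],[0,0,0,0,0,0,0.02],[0,0,0,0,0,0,0.02]]]'; python3 go.py 2
```

```text
time_s: 4.35
eef_pos: [0.517, -0.1584, 0.1199]
tcp_rot: [1.627, 1.487, -0.217]
contact_force: [-0.0, -1.3, -2.8]
gripper_width: 0.395
shift [ 0.0002 -0.0024 -0.006 ] turn [-0.31 -0.12 -0.11]
grasp pt err along u,y,axis mm [2.4 2.1 5.6]
[ 0.97  0.52 -0.89  1.98  0.58  0.81 -2.09] [-0.  -1.3 -2.8] 0.395 4.35
```

Run:
```python
from h import *
f=grab_frame("top"); g=grab_frame("side")
crop("pics/a.png",f,245,160,100,90,4); crop("pics/b.png",g,235,100,100,90,4)
cv2.imwrite("pics/e2.png",np.hstack([cv2.imread("pics/a.png"),cv2.imread("pics/b.png")]))
```

```text
(no output)
```

View pics/e2.png

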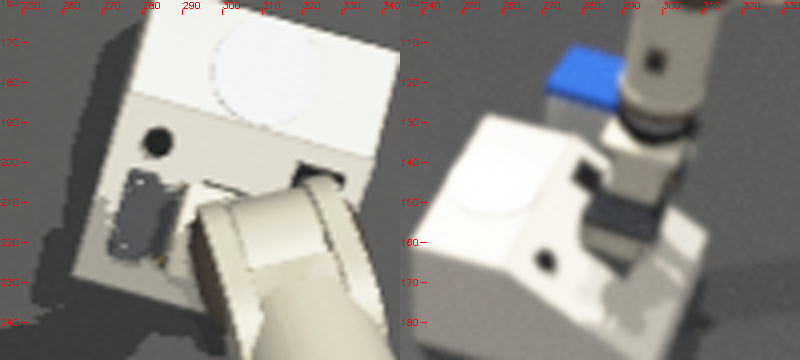

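Opening is 36.3 mm, so the tab is fully squeezed; the side view shows the fingers closed on the grip at about (615,255). Drawing it out along the axis.

```bash
python3 -m crank '[[[-0.0029,0.0004,0.0052,0,0,0,0.02],[-0.0029,0.0008,0.0052,0,0,0,0.02],[-0.0048,0.0014,0.0087,0,0,0,0.02],[-0.0048,0.0014,0.0087,0,0,0,0.02],[-0.0048,0.0014,0.0087,0,0,0,0.02]]]'; python3 go.py 2
```

```text
time_s: 4.87
eef_pos: [0.495, -0.1541, 0.1575]
tcp_rot: [1.632, 1.489, -0.214]
contact_force: [0.8, -0.8, -2.0]
gripper_width: 0.381
shift [ 0.0222 -0.0067 -0.0436] turn [-0.36 -0.21 -0.01]
grasp pt err along u,y,axis mm [ 1.8  0.3 49.3]
[ 1.05  0.44 -0.97  2.    0.49  0.86 -2.02] [ 0.8 -0.8 -2. ] 0.381 4.87
```

```bash
python3 -m crank '[[[-0.0058,0.0014,0.0098,0,0,0,0.02],[-0.0058,0.0016,0.0104,0,0,0,0.02],[-0.0058,0.0016,0.0104,0,0,0,0.02],[-0.0058,0.0016,0.0104,0,0,0,0.02],[-0.0058,0.0016,0.0104,0,0,0,0.02],[-0.0058,0.0016,0.0104,0,0,0,0.02]]]'; python3 go.py 2
```

```text
time_s: 5.37
eef_pos: [0.4525, -0.1433, 0.2246]
tcp_rot: [1.565, 1.495, -0.281]
contact_force: [-0.2, -0.6, -2.8]
gripper_width: 0.382
shift [ 0.0647 -0.0175 -0.1107] turn [-0.15 -0.62 -0.01]
grasp pt err along u,y,axis mm [ -2.5  -0.8 129.3]
[ 1.24  0.25 -1.11  2.03  0.29  0.95 -1.86] [-0.2 -0.6 -2.8] 0.382 5.37
```

Run:
```python
from h import *
f=grab_frame("top"); g=grab_frame("side")
crop("pics/a.png",f,245,160,100,90,4); crop("pics/b.png",g,245,90,100,90,4)
cv2.imwrite("pics/e3.png",np.hstack([cv2.imread("pics/a.png"),cv2.imread("pics/b.png")]))
```

```text
(no output)
```

View pics/e3.png

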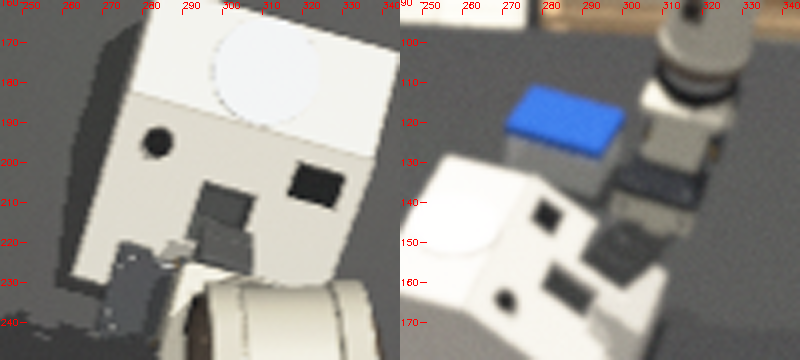

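The pack is clear: in the side view it hangs at about (620,250) and the mouth is empty at (570,290). Now lift, upright it (30° about the console's y), and swing to the dock.

```bash
cat > pl.py <<'E'
import sys; from h import *; from scipy.spatial.transform import Rotation as R
# pl.py foot_z yaw: remaining shift/turn to hold pack upright over dock, foot at foot_z
c2=-.2752; a=R.from_euler('z',c2).apply([-.5,0,.866]); L=.102
T0=R.from_euler('xyz',[np.pi/2,np.radians(85),c2]); up=R.from_rotvec(np.radians(30)*np.array([-np.sin(c2),np.cos(c2),0]))
Rt=R.from_euler('z',float(sys.argv[2])-c2)*up*T0; s=sense(); Rm=R.from_euler('xyz',s["tcp_rot"])
t=np.array([.5752,.1903,float(sys.argv[1])+L])+.019*Rt.apply([1,0,0])
print("shift",(t-s["eef_pos"]).round(4),"turn",np.degrees((Rt*Rm.inv()).as_rotvec()).round(2))
ax=(Rm*T0.inv()).apply(a); print("pack axis",ax.round(3),"foot",(s["eef_pos"]-Rm.apply([.019,0,0])-L*ax).round(4))
print(np.round(s["joint_pos"],2),np.round(s["contact_force"],1),round(s["gripper_width"],3),round(s["time_s"],2))
E
python3 -m crank '[[[0,0,0.02,0,0,0,0.02],[0,0,0.03,0,0,0,0.02],[0.004,0.01,0.02,1,4,0,0.02],[0.004,0.015,0.01,1.4,5,0,0.02],[0.004,0.02,0,1.4,5,0,0.02],[0.006,0.02,0,1.4,5,0,0.02],[0.008,0.02,0,1.4,5,0,0.02],[0.01,0.02,0,1,4,2,0.02]]]'; python3 pl.py 0.12 0.25
```

```text
time_s: 6.13
eef_pos: [0.4793, -0.0514, 0.3095]
tcp_rot: [-1.47, 1.121, 2.97]
contact_force: [-0.1, -1.4, -2.8]
gripper_width: 0.383
shift [ 0.0881  0.2398 -0.1047] turn [ 2.52 -0.7  29.34]
pack axis [0.023 0.039 0.999] foot [ 0.4852 -0.0568  0.2247]
[ 0.76  0.61 -1.02  1.51  0.32  1.72 -2.15] [-0.1 -1.4 -2.8] 0.383 6.13
```

```bash
python3 -m crank '[[[0.009,0.026,0,0.3,0,3,0.02],[0.009,0.026,0,0.3,0,3,0.02],[0.009,0.026,0,0.3,0,3,0.02],[0.009,0.026,-0.008,0.3,0,3,0.02],[0.009,0.026,-0.01,0.3,0,3,0.02],[0.009,0.026,-0.01,0.3,0,3,0.02],[0.009,0.026,-0.01,0.3,0,3,0.02],[0.009,0.026,-0.01,0.3,0,3,0.02]]]'; python3 pl.py 0.06 0.25
```

```text
time_s: 6.8
eef_pos: [0.5592, 0.1595, 0.2496]
tcp_rot: [-1.559, 1.111, -2.971]
contact_force: [0.9, -0.3, -3.0]
gripper_width: 0.382
shift [ 0.0083  0.0288 -0.1049] turn [ 0.57 -1.23  5.18]
pack axis [0.022 0.009 1.   ] foot [0.5652 0.1601 0.1647]
[ 0.26  0.86 -1.02  1.28  0.48  1.77 -2.14] [ 0.9 -0.3 -3. ] 0.382 6.8
```

```bash
python3 -m crank '[[[0.004,0.014,-0.02,0.3,-0.6,2.5,0.02],[0.004,0.014,-0.02,0.3,-0.6,2.5,0.02],[0,0,-0.025,0,0,0,0.02],[0,0,-0.025,0,0,0,0.02],[0,0,0,0,0,0,0.02]]]'; python3 pl.py 0.06 0.25
python3 - <<'E'
from h import *
f=grab_frame("top"); g=grab_frame("side")
crop("pics/a.png",f,160,150,100,100,4); crop("pics/b.png",g,220,165,100,100,4)
cv2.imwrite("pics/e4.png",np.hstack([cv2.imread("pics/a.png"),cv2.imread("pics/b.png")]))
E
```

```text
time_s: 7.22
eef_pos: [0.5657, 0.1999, 0.1498]
tcp_rot: [-1.585, 1.135, -2.889]
contact_force: [-1.6, -1.7, -4.1]
gripper_width: 0.381
shift [ 0.0017 -0.0116 -0.005 ] turn [-0.35 -0.05 -0.91]
pack axis [ 0.001 -0.006  1.   ] foot [0.5734 0.2025 0.065 ]
[ 0.18  0.98 -0.99  1.32  0.58  1.63 -2.11] [-1.6 -1.7 -4.1] 0.381 7.22
```

View pics/e4.png

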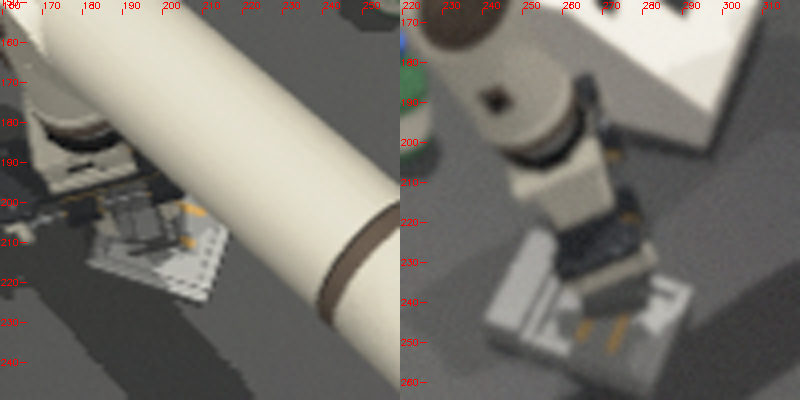

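I'll overlay the predicted pack outline on the side view to check that it hangs upright.

Run:
```python
from h import *; from scipy.spatial.transform import Rotation as R
s=sense(); Rm=R.from_euler('xyz',s["tcp_rot"]); c2=-.2752
T0=R.from_euler('xyz',[np.pi/2,np.radians(85),c2]); Rp0=R.from_euler('z',c2)*R.from_matrix(np.array([[.866,0,.5],[0,1,0],[-.5,0,.866]]).T)
Rp=Rm*T0.inv()*Rp0; print(Rp.as_matrix().round(3).tolist())
f0=np.array(s["eef_pos"])-Rm.apply([.019,0,0])-.102*Rp.apply([0,0,1]); k=7
f=grab_frame("side"); x0,y0=235,200; c=cv2.resize(f[y0:y0+70,x0:x0+75,::-1],None,fx=k,fy=k,interpolation=cv2.INTER_CUBIC); d=c.copy()
C=lambda z:[(proj("side",f0+Rp.apply(np.array([x,y,z])/1e3))[0]-[x0,y0]+.5)*k for x,y in((-30,-22),(30,-22),(30,22),(-30,22))]
for z,col in((0,(0,0,255)),(68,(0,255,0))): cv2.polylines(d,[np.int32(C(z))],True,col,1)
for p,q in zip(C(0),C(68)): cv2.line(d,tuple(map(int,p)),tuple(map(int,q)),(255,0,0),1)
cv2.imwrite("pics/e5.png",cv2.resize(np.hstack([c,d]),(800,373)))
```

```text
[[0.965, -0.261, -0.002], [0.261, 0.965, -0.008], [0.005, 0.007, 1.0]]
```

View pics/e5.png

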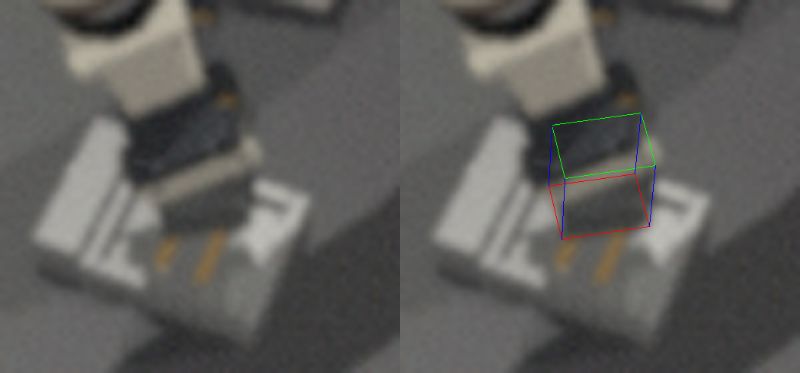

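The outline agrees with the picture to about 2–3 mm: the foot edge runs (165,237)–(248,222) and was predicted at (162,239)–(250,226). The pack hangs upright over the recess, so I'll lower it.

```bash
python3 -m crank '[[[0.0017,-0.0116,-0.01,-0.3,0,-0.9,0.02],[0,0,-0.015,0,0,0,0.02],[0,0,-0.012,0,0,0,0.02],[0,0,0,0,0,0,0.02],[0,0,0,0,0,0,0.02]]]'; python3 pl.py 0.01 0.25
```

```text
time_s: 7.78
eef_pos: [0.5745, 0.1852, 0.1212]
tcp_rot: [-1.571, 1.15, -2.903]
contact_force: [-2.0, 0.9, -3.6]
gripper_width: 0.381
shift [-0.007   0.0032 -0.0264] turn [-0.22  0.85  0.63]
pack axis [-0.015 -0.004  1.   ] foot [0.5835 0.1874 0.0365]
[ 0.2   1.   -0.97  1.34  0.6   1.58 -2.12] [-2.   0.9 -3.6] 0.381 7.78
```

```bash
python3 -m crank '[[[-0.005,0.002,-0.01,-0.2,0.85,0.6,0.02],[0,0,-0.006,0,0,0,0.02],[0,0,0,0,0,0,0.02],[0,0,0,0,0,0,0.02]]]'; python3 pl.py 0.01 0.25;  python3 -m crank '[[[0,0,-0.003,0,0,0,0.02],[0,0,-0.002,0,0,0,0.02],[0,0,0,0,0,0,0.02]]]'; python3 pl.py 0.01 0.25
```

```text
time_s: 8.12
eef_pos: [0.569, 0.1872, 0.1038]
tcp_rot: [-1.572, 1.133, -2.893]
contact_force: [0.1, 0.4, -2.3]
gripper_width: 0.381
shift [-0.0015  0.0011 -0.009 ] turn [-0.01 -0.1  -0.01]
pack axis [ 0.002 -0.     1.   ] foot [0.5766 0.1892 0.019 ]
[ 0.19  1.02 -0.96  1.34  0.61  1.58 -2.12] [ 0.1  0.4 -2.3] 0.381 8.12
time_s: 8.37
eef_pos: [0.5689, 0.1881, 0.0986]
tcp_rot: [-1.574, 1.133, -2.893]
contact_force: [0.2, 0.2, -2.6]
gripper_width: 0.384
shift [-0.0014  0.0002 -0.0038] turn [-0.05 -0.08 -0.06]
pack axis [ 0.001 -0.001  1.   ] foot [0.5765 0.1902 0.0138]
[ 0.18  1.03 -0.96  1.34  0.61  1.57 -2.12] [ 0.2  0.2 -2.6] 0.384 8.37
```

```bash
for i in 1 2; do python3 -m crank '[[[0,0,-0.002,0,0,0,0.02],[0,0,0,0,0,0,0.02]]]'|grep -E "eef|force"; done; python3 pl.py 0.01 0.25
```

```text
eef_pos: [0.5693, 0.1886, 0.0988]
contact_force: [0.0, -0.2, -2.1]
eef_pos: [0.5702, 0.1892, 0.0985]
contact_force: [-0.5, 1.3, -2.9]
shift [-0.0028 -0.0008 -0.0038] turn [-0.12  0.09 -0.05]
pack axis [-0.002 -0.002  1.   ] foot [0.5781 0.1913 0.0138]
[ 0.18  1.03 -0.96  1.34  0.61  1.57 -2.12] [-0.5  1.3 -2.9] 0.382 8.7
```

```bash
for i in 1 2; do python3 -m crank '[[[0,0,-0.003,0,0,0,0.02],[0,0,-0.003,0,0,0,0.02]]]'|grep -E "eef|force"; done; python3 pl.py 0.01 0.25
```

```text
eef_pos: [0.5709, 0.1897, 0.098]
contact_force: [-1.6, -2.9, 17.2]
eef_pos: [0.5709, 0.1897, 0.0981]
contact_force: [-2.0, -1.4, 12.8]
shift [-0.0035 -0.0014 -0.0033] turn [-0.05  0.13 -0.07]
pack axis [-0.002 -0.001  1.   ] foot [0.5789 0.1918 0.0133]
[ 0.18  1.03 -0.96  1.34  0.62  1.57 -2.12] [-2.  -1.4 12.8] 0.38 9.03
```

Contact: the upward force is 13–17 N with the predicted foot at 13 mm, so it is seated on the 10 mm floor within the grip-height uncertainty. Relaxing, then opening.

```bash
python3 -m crank '[[[0,0,0.0005,0,0,0,0.02],[0,0,0,0,0,0,0.04],[0,0,0,0,0,0,0.05],[0,0,0,0,0,0,0.07],[0,0,0,0,0,0,0.0918],[0,0,0,0,0,0,0.0918],[0,0,0,0,0,0,0.0918],[0,0,0,0,0,0,0.0918]]]'; python3 pl.py 0.01 0.25
```

```text
time_s: 9.7
eef_pos: [0.5709, 0.19, 0.0984]
tcp_rot: [-1.573, 1.137, -2.893]
contact_force: [-0.2, 1.1, -0.5]
gripper_width: 0.821
shift [-0.0035 -0.0017 -0.0036] turn [-0.1   0.15 -0.07]
pack axis [-0.003 -0.002  1.   ] foot [0.5789 0.1922 0.0137]
[ 0.18  1.03 -0.96  1.34  0.61  1.57 -2.12] [-0.2  1.1 -0.5] 0.821 9.7
```

```bash
python3 -m crank '[[[0,0,0,0,0,0,0.0918],[0,0,0,0,0,0,0.0918],[0.004,0.001,0.009,0,0,0,0.0918],[0.006,0.0016,0.0136,0,0,0,0.0918],[0.008,0.002,0.018,0,0,0,0.0918],[0.01,0.0026,0.022,0,0,0,0.0918],[0.01,0.0026,0.022,0,0,0,0.0918],[0.01,0.0026,0.022,0,0,0,0.0918],[0.0,0.0,0.03,0,0,0,0.0918],[0,0,0.03,0,0,0,0.0918]]]'; python3 -m crank '[[[-0.01,-0.02,0.025,0,0,0,0.0918],[-0.01,-0.03,0.02,0,0,0,0.0918],[-0.01,-0.035,0.01,0,0,0,0.0918],[-0.01,-0.035,0,0,0,0,0.0918],[-0.01,-0.035,0,0,0,0,0.0918],[0,0,0,0,0,0,0.0918],[0,0,0,0,0,0,0.0918]]]'
python3 - <<'E'
from h import *
f=grab_frame("top"); g=grab_frame("side")
crop("pics/a.png",f,160,150,100,100,4); crop("pics/b.png",g,220,165,100,100,4)
cv2.imwrite("pics/e6.png",np.hstack([cv2.imread("pics/a.png"),cv2.imread("pics/b.png")]))
E
```

```text
time_s: 10.53
eef_pos: [0.6181, 0.2007, 0.2686]
tcp_rot: [-1.575, 1.125, -2.893]
contact_force: [1.0, -0.2, 0.7]
gripper_width: 1.001
time_s: 11.12
eef_pos: [0.5664, 0.047, 0.3407]
tcp_rot: [-1.587, 1.142, -2.898]
contact_force: [-0.4, 0.3, 0.3]
gripper_width: 1.001
```

View pics/e6.png

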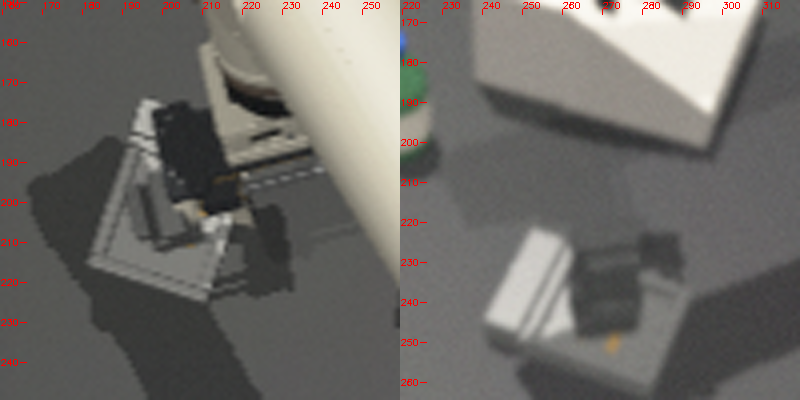

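The pack stands upright in the recess: side view base at about (607,330) and top at about (610,250), with the tab sprung out. The arm is clear of everything, so I'm handing in.

```bash
python3 -c "
from workcell import *
s=sense(); print(s['time_s'],s['dq'],s['contact_force']); print(job_done())"
```

```text
11.2167 [-0.03674991  0.01806752 -0.01033824  0.00645402 -0.00845693 -0.01064258
 -0.00242481] [-0.56181835 -0.79686099  0.40970394]
the job is handed in; nothing more can be done
None
```

The battery pack is out of the stirrer and standing upright in the dock's recess, let go, and I handed the job in at about 11.2 s. The interface gave no verdict.

**What I did:** I located the stirrer and dock from both cameras. I squeezed the grip to 36 mm, which means the tab was fully in, then drew the pack straight out along the bay. I turned it 30° to upright over the dock and lowered it until the floor pushed back with 13–17 N. Then I opened the gripper and backed away.

**Last checks:** The final side view shows the pack upright inside the recess with nothing touching it. From the arm's readings at release, the foot was about 4 mm from the dock's centre and leaning about 0.2°. The force on the tool afterwards was about zero. No move went near the rack, tip box or bottle, but I didn't re-measure them at the end.

**What disagreed or went less well:**
- **Foot height:** the computed height at contact was 13.5 mm, against the recess's 10 mm floor. I put this down to gripping the pack a few millimetres higher than I assumed.
- **Tab:** I judged it sprung out from the picture and the released gripper; I had no direct reading of it.
- **Approach:** my first approach, with the tool square to the deck, stalled near a wrist joint limit. I gripped the pack with the tool nearly vertical instead.

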